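# Draw the electrode plate and hold the tank lid open

## Robot

A 6-joint arm with a two-finger parallel gripper is mounted at the origin on the work surface. World frame = base frame: x ahead of the robot, y to its left, z up, the work surface at z = 0. Lengths are in m, angles in rad, forces in N, time in s.
With the tool pointing down it reaches from about 0.3 to 0.775 m from the base axis. Payload 14.6 kg.
Tool frame: the origin (TCP) lies midway between the tips of the shut fingers; the grasp point (between the pads) lies 19 mm behind it (ctrl.hold_point_z is the distance from the TCP to the grasp point, in m); z points along the fingers, x is the direction in which the jaws open and shut, and the axes are right-handed (so a half turn about z gives the same grasp; the last joint's range is limited). The gripper opens to 94 mm and grips with 3 to 60 N. Pads are 16 mm wide; open, the fingers measure 119 mm over their backs; the gripper's body (75 mm by 177 mm) begins 78 mm behind the grasp point.
Start: joints at [1.154, 0.3, 1.521, -0, 1.321, -0.067], TCP at [0.188, 0.517, 0.205] pointing down, gripper open.
Joint ranges: [-3.03, 3.03], [-0.79, 2.21], [0.23, 2.52], [-1.04, 4.18], [0, 3.07], [-2.55, 2.55]. Speed limits (rad/s): [2.22, 2.22, 2.57, 3.14, 3.14, 3.14].

## Interface

Orientations are given as [roll, pitch, yaw] about the fixed x, y, z axes, in that order (R = Rz(yaw) Ry(pitch) Rx(roll)).
In Python, from station import ctrl, viewer, ticket, nets gives the robot as it stands.
- The arm moves only by the tool carry_out, never from a script. Its argument "commands" is one flat list of numbers, 7 for each row, row after row: the closure, from -1 (fully open) to 1 (shut), so that 0 is half open, then the shift along the world's x, y, z in cm, then the turn, a rotation vector about the world's x, y, z in rad. In form: [gripper, tx, ty, tz, ax, ay, az, gripper, tx, ty, tz, ax, ay, az, ...]. A call has 1 to 12 rows; each row is the pose to reach, as a shift and turn from the pose measured when the call began; what a row does not reach only later rows make up. A row lasts 1/12 s, in which the tool goes at most 41.7 mm and 7.16 degrees, less where a joint would pass 70% of its speed; a pose out of reach is approached as far as the arm can. A call with a gripper value outside its range is refused whole. The fingers move at their own pace and stop on an object; "force" is the grip in N (left out, the last holds). Time passes only in rows, so rows that repeat a pose let the fingers close. It gives the time, the measured TCP pose, the force and the opening at its end, in the units of the state.
- ctrl.get_obs(): the state, without advancing time (a new reading comes with each control period).
- viewer.camera(name): name is "side" or "top"; returns (picture, depth): 420x560x3 uint8, blue, green, red; 420x560 float32, m along the optical axis (not along the pixel's ray), 0 where there is no reading.
- viewer.camera_info(name): a dict with "fx", "fy", "cx", "cy" (pixels), "D" ([k1, k2, p1, p2, k3] as OpenCV has them; the pictures are not rectified), "R" (3x3) and "t" (3): a world point X has camera coordinates R X + t. Camera axes: x right, y down, z forward; pixel columns grow to the right and rows downward; lengths in m; the calibration is good to about 2 mm. A picture is of the moment at which its call begins. camera_info takes no time and is no camera call.
- ticket.hand_in(): hands the job in, once; it reports no verdict.
Trained networks look in the newest picture that a camera, given by its name, has taken for a name from the list of things; names that differ only in an ending like _2 or _b are one class to them, and where a whole thing is asked for, a point or a joint stands for the part that bears it (a point fixed in the world has none). Each returns a list of dicts, best first, with "confidence" (0 to 1); they miss things now and then, are a little off and sometimes report something else, mostly with a low value. They report only what shows in the picture. A call takes as long as a camera call. They do not tell look-alikes from the thing itself.
- nets.silhouettes(camera, thing): "region" (420x560 bool, what is visible of it) and "extent" ([left, top, right, bottom] in pixels, round what is visible of it).
The state is a dict: "time_s": time; "qpos": joint angles; "joint_vel": joint speeds; "tau": joint torques, N m; "ee_pos": TCP position; "eef_rot": TCP orientation; "force": force on the tool from outside, world axes, zero at the start; "moment": the same for the moment, N m; "grip_width": finger opening in m.
Only numpy, scipy, OpenCV 4.12 (cv2) and the standard library are available. Lean on these libraries where they do the work, as an engineer would, in place of code of your own. Each camera call takes 0.05 s, during which the arm holds its last target. There are 200 camera calls.

## Task

Draw the copper plate straight up out of the slot in the tank's blue lid and stand it upright, fully down, in the slot of the white drip stand, setting it down rather than dropping it. Then lift the hinged lid and hold it 50 degrees open from shut so that I can look at the guides inside: it falls shut if let go, so finish while the gripper is still holding it there, steady. Leave the flask, the jar and the dish standing where they are.

Things in the scene. Friction and masses are not known exactly. Their poses are not given: they have to be found in the camera images.
- tank: Small clear plastic electrolysis tank, dry, fixed to the bench, 160 (x) x 130 (y) x 75 mm tall; origin at the centre of its underside. Its -x side is the front (roughly towards the robot), the lid is hinged along the top of its +x side. Inside, two white upright guides hold the plate in the middle, in the tank's x-z plane: guide slot 7.6 mm wide (y) and 82 mm long (x), up to 70 mm above the bench, floor of the slot 8 mm above the bench.
- lid (a joint): Angle of the tank's lid in rad: 0 shut (level), growing as the front edge rises; 50 degrees = 0.873 rad; stop at 1.8. Blue plastic lid, 160 x 130 x 6 mm, about 0.25 kg (varies), underside 75.5 mm and top 81.5 mm above the bench when shut. A slot 90 mm long (tank x) and 12 mm wide in its middle lets the plate through, so the lid cannot open until the plate is out. Free hinge: the lid falls shut when let go below about 90 degrees.
- lid_handle (a point): Centre of the lid's orange handle: a round bar, 16 mm in diameter and 26 mm long, its length parallel to the hinge (tank y), its flat ends free. It stands out in front of the lid, 35 mm beyond its front edge on a stem 12 mm wide; nothing lies under it. 195 mm in front of the hinge line and 3 mm above it when shut (78.5 mm above the bench). Moves with the lid; axes as the tank's when shut. If pinched by its ends it can turn between the fingers.
- lid_hinge (a point): Point on the hinge line, the middle of the top edge of the tank's +x side, 80 mm from the tank's centre, 75.5 mm above the bench. The hinge line runs along the tank's y axis; turning with the lid.
- plate: Loose copper electrode plate, upright: 78 (x) x 5 (y) x 115 mm tall overall, about 0.32 kg (varies), the top part between 90 and 115 mm clad in a black plastic grip strip 60 (x) x 12 (y) x 25 mm. Origin at the centre of its bottom edge; x along the plate, y its normal, z up its height. At the start it stands in the tank's guides, origin 8 mm above the bench, the strip 16.5 mm above the lid. Both ways round are alike.
- plate_grip (a point): Centre of the plate's black grip strip, 102.5 mm above the plate's bottom edge; the strip is 12 mm thick along the plate's y, 25 mm tall; axes as the plate's.
- stand: White plastic drip stand fixed to the bench, base 130 (x) x 90 (y) x 8 mm; origin at the centre of its underside. Two upright walls, 10 mm thick and reaching 50 mm above the bench, leave one slot along its x through its centre: 9 mm wide (y), 90 mm long (x), floor of the slot 8 mm above the bench. The plate stands in it, origin 8 mm above the bench, either way round.
- flask: Greenish conical glass flask, 72 mm across the foot, 108 mm tall, loose; bystander. Origin at the centre of its underside.
- jar: Amber jar with a yellow cap, 56 mm across, 100 mm tall, loose; bystander. Origin at the centre of its underside.
- dish: White ceramic dish, 80 mm across, 30 mm tall, loose; bystander. Origin at the centre of its underside.
Mind the look-alikes: they are no part of the job. What is meant by the plate is not red, and is the smaller of those in its own colour.

How it is judged:
By the outcome, as a careful person would: the job done as asked, in the order asked, and still so for the second after the job is handed in, while the arm keeps its last pose, push and grip.
It also fails if it takes over 61 s, if anything falls off the work surface, if the arm or the gripper's body presses on something with over 40 N, if the wrist force passes 120 N, or if a joint passes its speed limit or range.

## Working session

There is one attempt and no reset: what is moved stays moved. The work goes in short steps, Python scripts to look and compute and a tool call to move; the robot and the scene stay as the last step left them, time stands still between calls to the robot, and variables do not carry over. Pictures are saved under pics/ and viewed, about 8 in all and at most 12, crops included, and the job is handed in when it is done.

Besides the shell and the picture viewer there is one more tool, called after "Call:" in YAML: its name, and indented under it one key for each argument. carry_out: Moves the arm, as the interface text tells. Its arguments: {"type":"object","properties":{"commands":{"type":"array","items":{"type":"number"}},"force":{"type":"number"}},"required":["commands"]}

```bash
mkdir -p pics; ls
python3 - <<'E'
from station import ctrl,viewer,nets
import cv2,numpy as np
for c in("top","side"):
    im,d=viewer.camera(c); cv2.imwrite(f"pics/{c}0.png",im); np.savez(f"{c}0.npz",im=im,d=d)
    i=viewer.camera_info(c); print(c,i)
    for t in("plate","stand","tank","lid_handle"):
        for r in nets.silhouettes(c,t)[:4]:
            m=r["region"]; print(t,round(r["confidence"],2),r["extent"],m.sum())
print(ctrl.get_obs(),ctrl.hold_point_z)
E
```

```text
pics
top {'fx': 467.7596701133816, 'fy': 467.7596701133816, 'cx': 272.37365591116753, 'cy': 208.0799777002638, 'D': array([-0.00379963,  0.        ,  0.        ,  0.        ,  0.        ]), 'R': array([[ 0.00195066, -0.99999759, -0.0010102 ],
       [-0.99820561, -0.00188671, -0.05984978],
       [ 0.05984773,  0.00112513, -0.99820688]]), 't': array([-0.00650027,  0.61188672,  1.4187951 ])}
plate 0.73 [181.0, 137.8, 218.3, 173.2] 573
plate 0.65 [210.1, 207.4, 223.4, 232.0] 139
stand 0.72 [300.1, 197.0, 340.5, 249.0] 1234
stand 0.66 [126.9, 171.0, 156.8, 192.5] 409
stand 0.47 [211.9, 209.8, 222.4, 228.6] 122
tank 0.94 [189.2, 187.4, 243.3, 262.4] 2410
lid_handle 0.83 [191.5, 188.5, 247.4, 263.4] 2304
side {'fx': 414.4613320978981, 'fy': 414.4613320978981, 'cx': 278.1250669223296, 'cy': 211.66285051690463, 'D': array([-0.04361223,  0.        ,  0.        ,  0.        ,  0.        ]), 'R': array([[-0.94912393, -0.31463982,  0.01286653],
       [-0.22589973,  0.65183195, -0.72393675],
       [ 0.21939252, -0.69001224, -0.68974635]]), 't': array([0.58515977, 0.21200696, 0.97212334])}
plat
[... 219 characters left out ...]
_handle 0.59 [223.3, 236.7, 322.1, 309.7] 2946
{'time_s': 0.5, 'qpos': array([ 1.15440982e+00,  2.99913053e-01,  1.52104087e+00, -7.04529254e-06,
        1.32069123e+00, -6.65595112e-02]), 'joint_vel': array([-0.00136643,  0.00165066, -0.00066721, -0.00101089, -0.00214934,
       -0.00060358]), 'tau': array([-9.25456516e-04, -5.31343710e+01, -3.52738380e+01,  7.07943295e-02,
        2.15472275e-02, -6.31317948e-05]), 'ee_pos': array([0.18847788, 0.51667077, 0.20542111]), 'eef_rot': array([3.14158933e+00, 5.28320571e-05, 1.22097108e+00]), 'force': array([-0.07866776,  0.20469814,  0.39449316]), 'moment': array([ 0.01337407,  0.04883095, -0.03095444]), 'grip_width': 0.09358197002794451} 0.0188
```

View pics/top0.png

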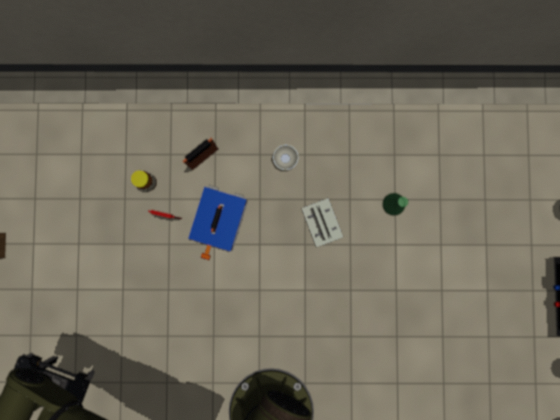

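View pics/side0.png

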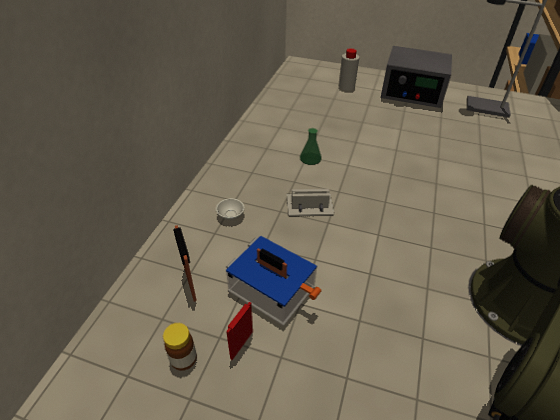

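The top view shows the tank's blue lid around (218,220) with the right copper plate in its slot at (217,218) and the orange handle at (207,254). The stand is at (322,222). The look-alikes are the bigger copper plate at (200,153) and the red one at (165,215).

Next I'll fit the poses from both cameras.

```bash
cat > h.py <<'E'
import cv2,numpy as np
from scipy.optimize import minimize
from scipy.spatial.transform import Rotation as Ro
from station import ctrl,viewer,nets
INF={c:viewer.camera_info(c) for c in("top","side")}
def proj(c,X):
    i=INF[c];K=np.array([[i["fx"],0,i["cx"]],[0,i["fy"],i["cy"]],[0,0,1]])
    return cv2.projectPoints(np.asarray(X,float).reshape(-1,1,3),cv2.Rodrigues(i["R"])[0],i["t"],K,i["D"])[0].reshape(-1,2)
def box(sx,sy,z0,z1):
    return np.array([[a*sx/2,b*sy/2,z] for a in(-1,1) for b in(-1,1) for z in(z0,z1)])
def world(p,B): # p=x,y,yaw
    c,s=np.cos(p[2]),np.sin(p[2]); return B@np.array([[c,s,0],[-s,c,0],[0,0,1]])+[p[0],p[1],0]
S=6
def hullmask(pts,off,sh):
    m=np.zeros((sh[0]*S,sh[1]*S),np.uint8)
    h=cv2.convexHull(((pts-off+0.5)*S-0.5).astype(np.float32))
    cv2.fillConvexPoly(m,np.round(h*16).astype(np.int32),1,shift=4)
    return cv2.resize(m.astype(np.float32),(sh[1],sh[0]),interpolation=cv2.INTER_AREA)
def maskhull(mask):
    n,l,st,_=cv2.connectedComponentsWithStats(mask.astype(np.uint8))
    k=1+np.argmax(st[1:,4]); return l==k
def fit(obs,B,p0):
    # obs: {cam: bool mask}, hull compared
    T={}
    for c,m in obs.items():
        ys,xs=np.nonzero(m);off=np.array([xs.min()-8,ys.min()-8]);sh=(np.ptp(ys)+17,np.ptp(xs)+17)
        # pixel squares' hull, shrunk edge half pixel on average
        hm=np.zeros(sh,np.uint8);pts=np.c_[xs,ys]-off
        cv2.fillConvexPoly(hm,cv2.convexHull(pts.astype(np.int32)),1);T[c]=(off,sh,hm.astype(np.float32))
    f=lambda p:sum(np.abs(hullmask(proj(c,world(p,B)),o,s)-h).sum()/h.sum() for c,(o,s,h) in T.items())
    best=None
    for d in(.01,.004,.002):
        x=best.x if best is not None else np.array(p0)
        sim=np.array([x]+[x+v for v in np.diag([d,d,d*8])])
        best=minimize(f,x,method="Nelder-Mead",options=dict(initial_simplex=sim,xatol=1e-5,fatol=1e-6))
    return best.x,best.fun
def roi(mask,r):
    o=np.zeros_like(mask);l,t,R,b=r;o[t:b,l:R]=mask[t:b,l:R];return o
def deproj(c,uv,z):
    i=INF[c];K=np.array([[i["fx"],0,i["cx"]],[0,i["fy"],i["cy"]],[0,0,1]])
    q=cv2.undistortPoints(np.array(uv,float).reshape(-1,1,2),K,i["D"]).reshape(-1,2)
    d=np.c_[q,np.ones(len(q))]@i["R"];C=-i["R"].T@i["t"]
    return C+d*((z-C[2])/d[:,2])[:,None]
E
cat > m1.py <<'E'
from h import *
I={c:np.load(c+"0.npz")["im"] for c in("top","side")}
hsv={c:cv2.cvtColor(I[c],cv2.COLOR_BGR2HSV) for c in I}
blue={c:maskhull((hsv[c][...,0]>105)&(hsv[c][...,0]<128)&(hsv[c][...,1]>150)&(hsv[c][...,2]>60)) for c in I}
R={"top":dict(strip=(205,198,230,238),stand=(295,190,350,256)),"side":dict(strip=(252,242,298,285),stand=(278,182,342,222))}
black={c:maskhull(roi((I[c].max(2)<50),R[c]["strip"])) for c in I}
st={c:maskhull(roi((hsv[c][...,1]<28)&(I[c].max(2)>150),R[c]["stand"])) for c in I}
for c in I:print(c,blue[c].sum(),black[c].sum(),st[c].sum())
g=lambda uv,z:deproj("top",[uv],z)[0,:2]
L=box(.16,.13,.0755,.0815);P=box(.06,.012,.098,.123);s=np.vstack([box(.13,.09,0,.008),box(.09,.029,.008,.05)])
cams=[["top"],["side"],["top","side"]]
out={}
for nm,M,B,uv,z,yaw in(("lid",blue,L,(218,220),.08,-.25),("strip",black,P,(217,218),.12,-.25),("stand",st,s,(322,222),.02,.35)):
    for cc in cams:
        p,f=fit({c:M[c] for c in cc},B,[*g(uv,z),yaw]);print(nm,cc,np.round(p,4),round(f/len(cc),3))
    out[nm]=p
V=[]
for c in I:
    r=(170,130,350,270) if c=="top" else (210,170,350,340)
    k=4 if c=="top" else 3
    im=cv2.resize(I[c][r[1]:r[3],r[0]:r[2]],None,fx=k,fy=k,interpolation=cv2.INTER_CUBIC)
    def dr(pts,col):
        h=cv2.convexHull(((pts-[r[0],r[1]]+.5)*k).astype(np.int32));cv2.polylines(im,[h],1,col,1)
    dr(proj(c,world(out["lid"],L)),(0,255,255));dr(proj(c,world(out["strip"],P)),(0,255,0))
    dr(proj(c,world(out["stand"],box(.13,.09,0,.008))),(255,0,255));dr(proj(c,world(out["stand"],box(.09,.009,.05,.05))),(0,0,255))
    dr(proj(c,world(out["lid"],box(.016,.026,.0705,.0865)+[-.115,0,0])),(255,255,0))
    cv2.imwrite(f"pics/fit_{c}.png",im)
E
python3 m1.py
```

```text
Traceback (most recent call last):
  File "m1.py", line 7, in <module>
    st={c:maskhull(roi((hsv[c][...,1]<28)&(I[c].max(2)>150),R[c]["stand"])) for c in I}
          ~~~~~~~~^^^^^^^^^^^^^^^^^^^^^^^^^^^^^^^^^^^^^^^^^^^^^^^^^^^^^^^^^
  File "h.py", line 21, in maskhull
    k=1+np.argmax(st[1:,4]); return l==k
        ~~~~~~~~~^^^^^^^^^^
ValueError: attempt to get argmax of an empty sequence
```

Run:
```python
import numpy as np,cv2
for c,pts in(("top",[(335,215),(308,215),(326,235),(315,195),(350,230),(331,240),(295,220)]),("side",[(292,208),(325,212),(310,200),(296,200),(310,225),(330,205),(270,205)])):
    im=np.load(c+"0.npz")["im"];h=cv2.cvtColor(im,cv2.COLOR_BGR2HSV)
    for x,y in pts:print(c,x,y,im[y,x],h[y,x])
```

```text
top 335 215 [122 136 139] [ 25  31 139]
top 308 215 [129 139 138] [ 33  18 139]
top 326 235 [138 152 149] [ 36  23 152]
top 315 195 [108 126 132] [ 23  46 132]
top 350 230 [ 96 111 117] [ 21  46 117]
top 331 240 [146 158 156] [ 35  19 158]
top 295 220 [109 126 133] [ 21  46 133]
side 292 208 [52 60 64] [20 48 64]
side 325 212 [122 142 151] [ 21  49 151]
side 310 200 [59 69 73] [21 49 73]
side 296 200 [59 69 73] [21 49 73]
side 310 225 [103 124 136] [ 19  62 136]
side 330 205 [123 143 152] [ 21  49 152]
side 270 205 [103 123 135] [ 19  60 135]
```

```bash
sed -i 's/^st=.*/st={c:maskhull(roi(cv2.medianBlur((hsv[c][...,1]<(35 if c=="top" else 55)).astype(np.uint8),3)>0,R[c]["stand"])) for c in I}/' m1.py; python3 m1.py
```

```text
top 2121 87 1283
side 2691 282 1173
lid ['top'] [ 0.577   0.1565 -0.2924] 0.031
lid ['side'] [ 0.5813  0.1588 -0.2952] 0.02
lid ['top', 'side'] [ 0.5793  0.1574 -0.2963] 0.049
strip ['top'] [ 0.5778  0.1557 -0.2986] 0.192
strip ['side'] [ 0.5817  0.1597 -0.2974] 0.069
strip ['top', 'side'] [ 0.5796  0.1561 -0.288 ] 0.287
stand ['top'] [ 0.5696 -0.159   0.3619] 0.076
stand ['side'] [ 0.5725 -0.157   0.3491] 0.035
stand ['top', 'side'] [ 0.5716 -0.1575  0.3534] 0.062
```

View pics/fit_top.png

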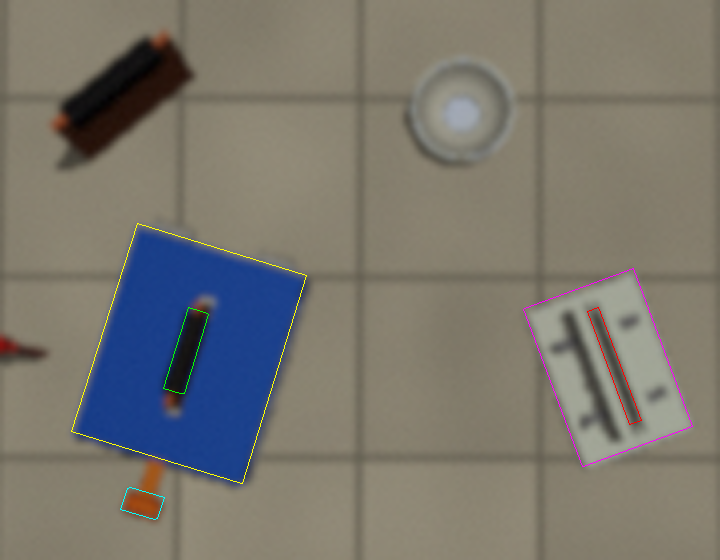

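View pics/fit_side.png

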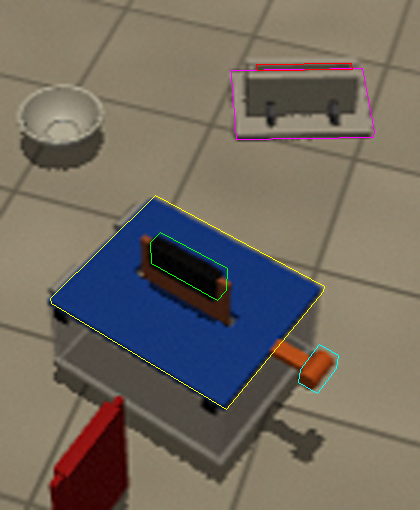

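Both views overlay well: the yellow lid, cyan handle and magenta stand outlines all sit on the objects. The cameras disagree by a shared offset of about 3–4 mm, so I'll average them and check relative positions again later. Moving above the plate now.

Call:
carry_out:
  commands: [-1,3,-3,3,0,0,0,-1,6,-6,4,0,0,0,-1,9,-9,4,0,0,0,-1,12,-11,4,0,0,0.02,-1,15,-14,4,0,0,0.05,-1,18,-16.5,4,0,0,0.055,-1,21,-19.3,4,0,0,0.055,-1,24,-22,4,0,0,0.055,-1,27,-24.8,4,0,0,0.055,-1,30,-27.6,4,0,0,0.055,-1,33,-30.3,4,0,0,0.055,-1,36,-33.1,3,0,0,0.055]
  force: 30

```text
time_s: 1.5
ee_pos: [0.55, 0.1844, 0.2372]
eef_rot: [3.139, -0.002, 1.276]
force: [0.3, 1.4, 0.8]
grip_width: 0.094
```

Call:
carry_out:
  commands: [-1,1.5,-1.4,0,0,0,0,-1,2.9,-2.6,-1,0,0,0,-1,2.9,-2.6,-3,0,0,0,-1,2.9,-2.6,-5,0,0,0,-1,2.9,-2.6,-7,0,0,0,-1,2.9,-2.6,-9,0,0,0,-1,2.9,-2.6,-11,0,0,0,-1,2.9,-2.6,-12.5,0,0,0,-1,2.9,-2.6,-13.5,0,0,0,-1,2.9,-2.6,-14.3,0,0,0,-1,2.9,-2.6,-14.5,0,0,0,-1,2.9,-2.6,-14.5,0,0,0]

```text
time_s: 2.5
ee_pos: [0.579, 0.1584, 0.0922]
eef_rot: [3.139, -0.002, 1.276]
force: [0.1, -0.8, 0.5]
grip_width: 0.0939
```

Call:
carry_out:
  commands: [1,0,0,0,0,0,0,1,0,0,0,0,0,0,1,0,0,0,0,0,0,1,0,0,0,0,0,0,1,0,0,0,0,0,0,1,0,0,0,0,0,0,1,0,0,0,0,0,0,1,0,0,0,0,0,0,1,0,0,0,0,0,0,1,0,0,0,0,0,0]
  force: 10

```text
time_s: 3.33
ee_pos: [0.579, 0.1584, 0.0922]
eef_rot: [3.139, -0.002, 1.276]
force: [-0.5, -0.1, -0.3]
grip_width: 0.0308
```

Call:
carry_out:
  commands: [1,0,0,0,0,0,0,1,0,0,0,0,0,0,1,0,0,0,0,0,0,1,0,0,0,0,0,0,1,0,0,0,0,0,0,1,0,0,0,0,0,0,1,0,0,0,0,0,0,1,0,0,0,0,0,0]
  force: 10

```text
time_s: 4.0
ee_pos: [0.579, 0.1584, 0.0922]
eef_rot: [3.139, -0.002, 1.276]
force: [1.4, 0.4, -0.6]
grip_width: 0.0121
```

Call:
carry_out:
  commands: [1,0,0,0,0,0,0,1,0,0,0,0,0,0,1,0,0,0,0,0,0,1,0,0,0.3,0,0,0,1,0,0,0.8,0,0,0,1,0,0,1.5,0,0,0,1,0,0,2,0,0,0,1,0,0,2,0,0,0]
  force: 35

```text
time_s: 4.67
ee_pos: [0.5797, 0.1585, 0.1139]
eef_rot: [3.137, -0.003, 1.276]
force: [0.3, -0.5, -3.1]
grip_width: 0.0117
```

Call:
carry_out:
  commands: [1,0,0,1,0,0,0,1,0,0,2,0,0,0,1,0,0,3,0,0,0,1,0,0,4,0,0,0,1,0,0,5,0,0,0,1,0,0,6,0,0,0,1,0,0,7,0,0,0,1,0,0,8,0,0,0,1,0,0,9,0,0,0,1,0,0,9,0,0,0]

```text
time_s: 5.5
ee_pos: [0.5803, 0.1587, 0.2063]
eef_rot: [3.134, -0.004, 1.276]
force: [-0.1, 0.5, -2.5]
grip_width: 0.0117
```

Call:
carry_out:
  commands: [1,0,-1,0,0,0,0.03,1,0,-3,0,0,0,0.08,1,0,-6,0,0,0,0.15,1,0,-9.5,0,0,0,0.23,1,0,-13,0,0,0,0.31,1,-0.3,-16.5,0,0,0,0.39,1,-0.5,-20,0,0,0,0.47,1,-0.7,-23.5,0,0,0,0.54,1,-0.8,-27,0,0,0,0.6,1,-0.9,-29.5,0,0,0,0.64,1,-0.9,-31,0,0,0,0.65,1,-0.9,-31.7,0,0,0,0.65]

```text
time_s: 6.5
ee_pos: [0.5709, -0.1604, 0.2059]
eef_rot: [3.135, -0.004, 1.924]
force: [0.2, -0.1, -2.3]
grip_width: 0.0121
```

Call:
carry_out:
  commands: [1,0,0,-1,0,0,0,1,0,0,-2.5,0,0,0,1,0,0,-3.5,0,0,0,1,0,0,-3.5,0,0,0,1,0,0,-3.5,0,0,0]

```text
time_s: 6.92
ee_pos: [0.5708, -0.1595, 0.1703]
eef_rot: [3.136, -0.005, 1.925]
force: [-0.4, 0.3, -2.7]
grip_width: 0.0122
```

Run:
```python
from h import *
o=ctrl.get_obs();print({k:np.round(o[k],4) for k in("ee_pos","eef_rot","qpos","force","grip_width")})
R=Ro.from_euler("xyz",o["eef_rot"]);I=Ro.from_euler("xyz",[np.pi,0,1.926]);print("corr rotvec",(I*R.inv()).as_rotvec().round(4))
V=[]
for c in("top","side"):
    im,d=viewer.camera(c);np.savez(c+"1.npz",im=im,d=d)
    ctr=proj(c,[[.571,-.158,.08]])[0].astype(int)
    w,h=(50,50) if c=="top" else (50,50)
    V.append(cv2.resize(im[ctr[1]-h:ctr[1]+h,ctr[0]-w:ctr[0]+w],None,fx=4,fy=4,interpolation=cv2.INTER_CUBIC));print(c,ctr)
cv2.imwrite("pics/hover.png",np.hstack(V))
```

```text
{'ee_pos': array([ 0.5708, -0.1595,  0.1703]), 'eef_rot': array([ 3.1361, -0.0052,  1.9249]), 'qpos': array([-0.3378,  0.4227,  1.438 ,  0.0078,  1.28  , -2.2649]), 'force': array([-0.4442,  0.3031, -2.7293]), 'grip_width': np.float64(0.0122)}
corr rotvec [-0.0068  0.0033  0.0011]
top [324 220]
side [311 183]
```

View pics/hover.png

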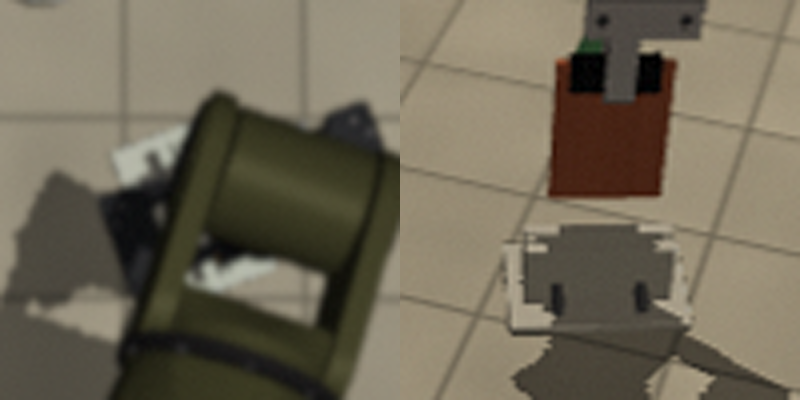

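The side view at the hover shows the plate held square above the stand slot; the top view is occluded. I'll fit the plate's offset from the stand in the side camera.

```bash
cat > m2.py <<'E'
from h import *
im=np.load("side1.npz")["im"];h=cv2.cvtColor(im,cv2.COLOR_BGR2HSV)
ctr=proj("side",[[.571,-.158,.08]])[0].astype(int)
r=(ctr[0]-18,ctr[1]-42,ctr[0]+25,ctr[1]+6)
m=((h[...,0]<14)|(h[...,0]>170))&(h[...,1]>110)
m=maskhull(roi(m,r));print(m.sum())
z=ctrl.get_obs()["ee_pos"][2]-.0922+.008
for dz in(-.002,0,.002):
    p,f=fit({"side":m},box(.078,.005,z+dz,z+dz+.114),[.571,-.158,.355]);print(dz,p.round(4),round(f,3))
# stand walls' outline, with the side picture before
i0=np.load("side0.npz")["im"];h0=cv2.cvtColor(i0,cv2.COLOR_BGR2HSV)
s=maskhull(roi(cv2.medianBlur((h0[...,1]<55).astype(np.uint8),3)>0,(278,182,342,222)))
B=np.vstack([box(.13,.09,0,.008),box(.09,.029,.008,.05)])
for y0 in(.3,.36,.4):print(fit({"side":s},B,[.571,-.158,y0]))
E
python3 m2.py
```

```text
791
-0.002 [ 0.5726 -0.1582  0.3406] 0.034
0 [ 0.5718 -0.1549  0.3563] 0.038
0.002 [ 0.5714 -0.1533  0.3806] 0.041
(array([ 0.57263774, -0.15697633,  0.3431054 ]), np.float64(0.034305669367313385))
(array([ 0.57248463, -0.15699401,  0.34902898]), np.float64(0.034716516733169556))
(array([ 0.57254372, -0.15692083,  0.35822245]), np.float64(0.03462521731853485))
```

Call:
carry_out:
  commands: [1,0,0.1,-0.5,-0.007,0.003,0,1,0,0.1,-1,-0.007,0.003,0,1,0,0.1,-1.7,-0.007,0.003,0,1,0,0.1,-2.3,-0.007,0.003,0,1,0,0.1,-2.6,-0.007,0.003,0,1,0,0.1,-2.6,-0.007,0.003,0,1,0,0.1,-2.6,-0.007,0.003,0]

```text
time_s: 7.6
ee_pos: [0.5712, -0.159, 0.1453]
eef_rot: [3.14, 0.002, 1.925]
force: [0.8, -0.9, -3.4]
grip_width: 0.0117
```

Run:
```python
from h import *
o=ctrl.get_obs();print({k:np.round(o[k],4) for k in("ee_pos","eef_rot","force","moment")})
c="side";im,d=viewer.camera(c);np.savez(c+"1.npz",im=im,d=d)
ctr=proj(c,[[.571,-.158,.05]])[0].astype(int)
cv2.imwrite("pics/low.png",cv2.resize(im[ctr[1]-45:ctr[1]+30,ctr[0]-40:ctr[0]+40],None,fx=8,fy=8,interpolation=cv2.INTER_CUBIC)[:600])
```

```text
{'ee_pos': array([ 0.5712, -0.159 ,  0.1453]), 'eef_rot': array([3.1399e+00, 1.6000e-03, 1.9246e+00]), 'force': array([ 0.7705, -0.9473, -3.3509]), 'moment': array([ 0.0142, -0.0205,  0.0184])}
```

View pics/low.png

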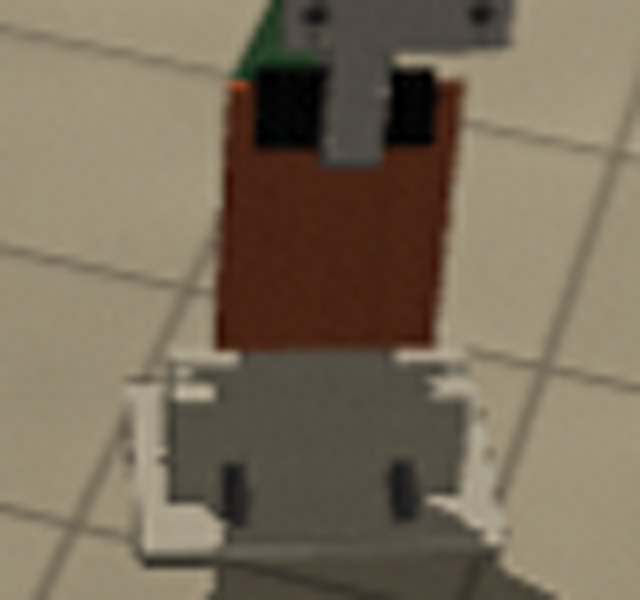

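Run:
```python
from h import *
c="side";ctr=proj(c,[[.571,-.158,.05]])[0].astype(int)
im=np.load("side1.npz")["im"]
f=lambda P:((proj(c,P)-[ctr[0]-40,ctr[1]-45]+.5)*8).round(0).tolist()
st=[.5725,-.157,.35]
for y in(-.0145,-.0045,.0045,.0145):print("wall",y,f(world(st,np.array([[-.043,y,.05],[.043,y,.05]]))))
for p in([.5712,-.159,.354],[.5725,-.157,.35]):
    for y in(-.0025,.0025):
        print("plate",p,y,f(world(p,np.array([[-.039,y,.061],[.039,y,.061]]))))
# columns of grey values
for col in(ctr[0]-40+26,ctr[0]-40+54):
    print(col,[(r,int(im[r,col].mean())) for r in range(ctr[1]-45+40,ctr[1]-45+54)])
```

```text
wall -0.0145 [[437.0, 344.0], [197.0, 346.0]]
wall -0.0045 [[440.0, 362.0], [199.0, 364.0]]
wall 0.0045 [[443.0, 378.0], [200.0, 381.0]]
wall 0.0145 [[447.0, 397.0], [202.0, 400.0]]
plate [0.5712, -0.159, 0.354] -0.0025 [[437.0, 339.0], [217.0, 342.0]]
plate [0.5712, -0.159, 0.354] 0.0025 [[439.0, 348.0], [218.0, 351.0]]
plate [0.5725, -0.157, 0.35] -0.0025 [[433.0, 342.0], [212.0, 344.0]]
plate [0.5725, -0.157, 0.35] 0.0025 [[434.0, 351.0], [213.0, 353.0]]
297 [(186, 114), (187, 115), (188, 112), (189, 124), (190, 156), (191, 123), (192, 79), (193, 72), (194, 126), (195, 137), (196, 86), (197, 75), (198, 76), (199, 77)]
325 [(186, 94), (187, 98), (188, 93), (189, 118), (190, 156), (191, 91), (192, 68), (193, 131), (194, 119), (195, 120), (196, 82), (197, 74), (198, 77), (199, 74)]
```

Run:
```python
from h import *
from scipy.ndimage import map_coordinates
st=[.571,-.158,.354]
ys=np.arange(-.026,.0261,.001)
for c,n in(("top","0"),("side","0"),("side","1")):
    im=np.load(c+n+".npz")["im"].mean(2).astype(float)
    for xs in((np.linspace(-.035,.035,60),) if n=="0" else (np.r_[np.linspace(-.043,-.036,15),np.linspace(.036,.043,15)],)):
        P=np.array([[x,y,.05] for y in ys for x in xs]);uv=proj(c,world(st,P))
        v=map_coordinates(im,[uv[:,1],uv[:,0]],order=1).reshape(len(ys),-1).mean(1)
        print(c,n,[(int(round(y*1000)),int(a)) for y,a in zip(ys,v)])
# plate bottom edge in side1: redness profile at z=.061
im=np.load("side1.npz")["im"].astype(float);red=im[...,2]-im[...,1]
xs=np.linspace(-.03,.03,50);P=np.array([[x,y,.0611] for y in ys for x in xs]);uv=proj("side",world([.5712,-.159,.354],P))
v=map_coordinates(red,[uv[:,1],uv[:,0]],order=1).reshape(len(ys),-1).mean(1);print("plate",[(int(round(y*1000)),int(a)) for y,a in zip(ys,v)])
```

```text
top 0 [(-26, 145), (-25, 144), (-24, 144), (-23, 143), (-22, 143), (-21, 143), (-20, 144), (-19, 144), (-18, 145), (-17, 146), (-16, 148), (-15, 150), (-14, 152), (-13, 154), (-12, 156), (-11, 156), (-10, 156), (-9, 154), (-8, 149), (-7, 142), (-6, 132), (-5, 119), (-4, 106), (-3, 93), (-2, 82), (-1, 75), (0, 74), (1, 78), (2, 87), (3, 99), (4, 112), (5, 124), (6, 135), (7, 143), (8, 149), (9, 152), (10, 152), (11, 149), (12, 142), (13, 133), (14, 121), (15, 107), (16, 94), (17, 82), (18, 73), (19, 69), (20, 68), (21, 71), (22, 77), (23, 85), (24, 95), (25, 105), (26, 115)]
side 0 [(-26, 119), (-25, 119), (-24, 119), (-23, 118), (-22, 118), (-21, 117), (-20, 118), (-19, 118), (-18, 119), (-17, 119), (-16, 121), (-15, 125), (-14, 128), (-13, 132), (-12, 135), (-11, 137), (-10, 138), (-9, 140), (-8, 140), (-7, 134), (-6, 123), (-5, 113), (-4, 103), (-3, 93), (-2, 85), (-1, 78), (0, 70), (1, 67), (2, 74), (3, 83), (4, 92), (5, 102), (6, 111), (7, 119), (8, 127), (9, 135), (10, 137), (11, 134), (12, 130), (13, 127), (14, 119), (15, 108), (16, 96), (17, 84), (18, 75), (19, 72), (20, 70), 
[... 448 characters left out ...]
, (10, 119), (11, 118), (12, 117), (13, 115), (14, 110), (15, 103), (16, 96), (17, 89), (18, 83), (19, 79), (20, 78), (21, 77), (22, 76), (23, 75), (24, 75), (25, 75), (26, 76)]
plate [(-26, 36), (-25, 36), (-24, 36), (-23, 36), (-22, 36), (-21, 36), (-20, 36), (-19, 36), (-18, 36), (-17, 36), (-16, 36), (-15, 36), (-14, 36), (-13, 36), (-12, 36), (-11, 36), (-10, 36), (-9, 36), (-8, 36), (-7, 36), (-6, 36), (-5, 36), (-4, 37), (-3, 37), (-2, 36), (-1, 34), (0, 31), (1, 29), (2, 25), (3, 21), (4, 16), (5, 12), (6, 8), (7, 6), (8, 6), (9, 5), (10, 5), (11, 4), (12, 4), (13, 4), (14, 4), (15, 4), (16, 4), (17, 4), (18, 4), (19, 5), (20, 5), (21, 5), (22, 5), (23, 5), (24, 5), (25, 5), (26, 5)]
```

Both cameras put the slot centre within 0.5 mm of each other. The plate needs about +1 mm along the slot's normal, so I'll insert slowly with that shift.

Call:
carry_out:
  commands: [1,0,0.1,0,-0.001,-0.002,0,1,0,0.12,0,-0.001,-0.002,0,1,0,0.12,-0.3,-0.001,-0.002,0,1,0,0.12,-0.6,-0.001,-0.002,0,1,0,0.12,-0.9,-0.001,-0.002,0,1,0,0.12,-1.2,-0.001,-0.002,0,1,0,0.12,-1.5,-0.001,-0.002,0,1,0,0.12,-1.8,-0.001,-0.002,0,1,0,0.12,-1.8,-0.001,-0.002,0]

```text
time_s: 8.4
ee_pos: [0.5711, -0.1578, 0.1268]
eef_rot: [3.139, 0.003, 1.925]
force: [0.0, -0.4, -2.2]
grip_width: 0.0117
```

Call:
carry_out:
  commands: [1,0,0,-0.4,0,-0.003,0,1,0,0,-0.8,0,-0.003,0,1,0,0,-1.2,0,-0.003,0,1,0,0,-1.6,0,-0.003,0,1,0,0,-2,0,-0.003,0,1,0,0,-2.3,0,-0.003,0,1,0,0,-2.6,0,-0.003,0,1,0,0,-2.9,0,-0.003,0,1,0,0,-3,0,-0.003,0,1,0,0,-3,0,-0.003,0]

```text
time_s: 9.23
ee_pos: [0.5709, -0.1578, 0.0965]
eef_rot: [3.136, 0.004, 1.925]
force: [0.9, -0.2, -2.8]
grip_width: 0.0118
```

Still hanging free, with about 4 mm left. I'll lower it in fine steps.

Call:
carry_out:
  commands: [1,0,0,-0.1,0,0,0,1,0,0,-0.2,0,0,0,1,0,0,-0.3,0,0,0,1,0,0,-0.4,0,0,0,1,0,0,-0.45,0,0,0,1,0,0,-0.45,0,0,0]

```text
time_s: 9.73
ee_pos: [0.5711, -0.1577, 0.0923]
eef_rot: [3.136, 0.004, 1.925]
force: [-0.2, 0.0, 0.4]
grip_width: 0.0118
```

Touchdown: the wrist force went from about -2.8 N to about 0 at the expected height. Releasing.

Call:
carry_out:
  commands: [0.5,0,0,0,0,0,0,0.5,0,0,0,0,0,0,0,0,0,0,0,0,0,0,0,0,0,0,0,0,0,0,0,0,0,0,0,0,0,0,0,0,0,0]

```text
time_s: 10.23
ee_pos: [0.5711, -0.1578, 0.0923]
eef_rot: [3.136, 0.004, 1.925]
force: [-0.7, -0.1, 0.0]
grip_width: 0.0457
```

Call:
carry_out:
  commands: [0,0,0,1,0,0,0,0,0,0,3,0,0,0,0,0,0,6,0,0,0,0,0,0,9,0,0,0,0,0,0,12,0,0,0,0,0,3,12,0,0,0,0,0,7,12,0,0,-0.1,-0.2,-2,11,12,0,0,-0.2,-0.2,-4,14,12,0,0,-0.3,-0.2,-6,17,12,0,0,-0.4,-0.2,-9,20,12,0,0,-0.5,-0.2,-11,23,12,0,0,-0.6]

```text
time_s: 11.23
ee_pos: [0.4592, 0.0733, 0.213]
eef_rot: [3.135, 0.004, 1.32]
force: [0.8, 0.3, -0.7]
grip_width: 0.0565
```

```bash
cat > m3.py <<'E'
from h import *
from scipy.ndimage import map_coordinates
I={};V=[]
for c in("top","side"):
    im,d=viewer.camera(c);np.savez(c+"2.npz",im=im,d=d);I[c]=im
    ctr=proj(c,[[.571,-.04,.08]])[0].astype(int);w,h=(100,75) if c=="top" else (100,75)
    V.append(cv2.resize(im[max(0,ctr[1]-100):ctr[1]+100,ctr[0]-100:ctr[0]+100],None,fx=2,fy=2,interpolation=cv2.INTER_CUBIC)[:400])
cv2.imwrite("pics/placed.png",np.hstack(V))
o=ctrl.get_obs();print({k:np.round(o[k],4) for k in("ee_pos","eef_rot","qpos","force")})
im=I["side"];h=cv2.cvtColor(im,cv2.COLOR_BGR2HSV)
uv=proj("side",[[.571,-.158,.08]])[0].astype(int)
m=maskhull(roi(im.max(2)<50,(uv[0]-30,uv[1]-35,uv[0]+30,uv[1]+5)));ys,xs=np.nonzero(m);print("strip side",m.sum(),xs.min(),xs.max(),ys.min(),ys.max())
B=box(.06,.012,.098,.123);q=proj("side",world([.571,-.158,.354],B));print(q.min(0),q.max(0),fit({"side":m},B,[.571,-.158,.354]))
# handle: orange
for c in I:
    hs=cv2.cvtColor(I[c],cv2.COLOR_BGR2HSV);c0=proj(c,[[.47,.19,.0785]])[0].astype(int)
    m=maskhull(roi((hs[...,0]>4)&(hs[...,0]<16)&(hs[...,1]>170)&(hs[...,2]>90),(c0[0]-20,c0[1]-20,c0[0]+20,c0[1]+20)));ys,xs=np.nonzero(m)
    print(c,"orange",m.sum(),xs.min(),xs.max(),ys.min(),ys.max())
    for nm,p in(("pred",[.579,.1577,-.2955]),):
        q=proj(c,world(p,box(.016,.026,.0705,.0865)+[-.115,0,0]));print(q.min(0),q.max(0))
E
python3 m3.py
```

```text
{'ee_pos': array([0.4591, 0.0752, 0.2136]), 'eef_rot': array([3.1348e+00, 2.9000e-03, 1.3224e+00]), 'qpos': array([ 0.0865,  0.0995,  1.7421, -0.0052,  1.2946, -1.2346]), 'force': array([-0.3413,  0.5281, -0.2175])}
strip side 631 301 340 156 187
[301.33906954 169.93239084] [324.29653492 180.09867201] (array([ 0.52650061, -0.14479912,  0.33650707]), np.float64(0.7347021102905273))
top orange 7 202 203 254 257
[199.62071128 251.45008717] [210.52732902 259.54110771]
side orange 77 309 320 287 299
[309.14399603 284.54829303] [322.39584442 300.6593782 ]
```

View pics/placed.png

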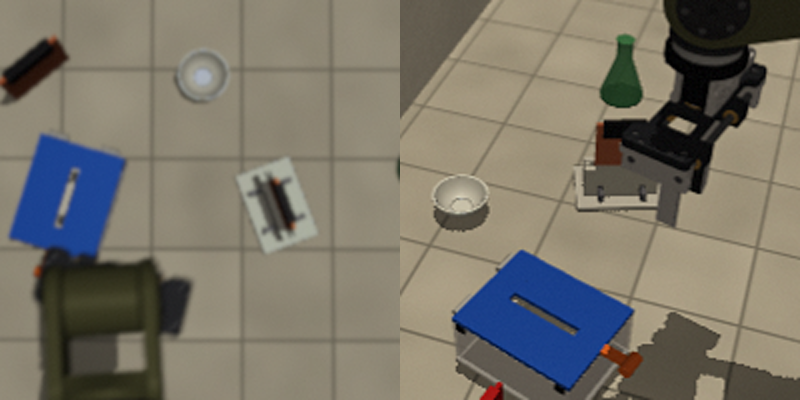

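The plate is standing in the stand slot (top view) and the lid slot is empty. Dish and flask are untouched. Next is the handle.

Call:
carry_out:
  commands: [0,0.3,4,0,0.004,0.006,-0.047,0,0.6,8,0,0.004,0.006,-0.047,0,1,11.6,-1,0.004,0.006,-0.047,0,1,11.6,-3,0.004,0.006,-0.047,0,1,11.6,-5,0.004,0.006,-0.047,0,1,11.6,-7,0.004,0.006,-0.047,0,1,11.6,-9,0.004,0.006,-0.047,0,1,11.6,-11,0.004,0.006,-0.047,0,1,11.6,-13,0.004,0.006,-0.047,0,1,11.6,-14.5,0.004,0.006,-0.047,0,1,11.6,-15.4,0.004,0.006,-0.047,0,1,11.6,-15.4,0.004,0.006,-0.047]

```text
time_s: 12.33
ee_pos: [0.4688, 0.1906, 0.0584]
eef_rot: [-3.14, 0.002, 1.276]
force: [0.0, -0.2, 0.0]
grip_width: 0.0471
```

Run:
```python
from h import *
V=[]
for c in("top","side"):
    im,d=viewer.camera(c)
    np.savez(c+"3.npz",im=im,d=d)
    if c=="side":
        ctr=proj(c,[[.52,.17,.08]])[0].astype(int);a=cv2.resize(im[ctr[1]-60:ctr[1]+60,ctr[0]-50:ctr[0]+50],None,fx=4,fy=4,interpolation=cv2.INTER_CUBIC)
        ctr=proj(c,[[.571,-.158,.08]])[0].astype(int);b=cv2.resize(im[ctr[1]-60:ctr[1]+60,ctr[0]-40:ctr[0]+40],None,fx=4,fy=4,interpolation=cv2.INTER_CUBIC)
cv2.imwrite("pics/handle.png",np.hstack([a,b]))
o=ctrl.get_obs();print({k:np.round(o[k],4) for k in("ee_pos","eef_rot","qpos","force")})
im=np.load("side3.npz")["im"]
uv=proj("side",[[.571,-.158,.09]])[0].astype(int)
B=box(.06,.012,.098,.123)
m=maskhull(roi(im.max(2)<50,(uv[0]-25,uv[1]-25,uv[0]+25,uv[1]+4)));print(m.sum())
print(fit({"side":m},B,[.571,-.158,.354]),fit({"side":m},B-[0,0,.01],[.571,-.158,.354]))
```

```text
{'ee_pos': array([0.4696, 0.1911, 0.0603]), 'eef_rot': array([3.1412e+00, 4.0000e-04, 1.2757e+00]), 'qpos': array([ 3.1440e-01,  3.8050e-01,  1.7837e+00, -6.0000e-04,  9.7730e-01,
       -9.6090e-01]), 'force': array([ 0.5428, -0.4702,  1.2903])}
232
(array([ 0.56697331, -0.15444545,  0.43825088]), np.float64(0.4832332134246826)) (array([ 0.56966447, -0.16599708,  0.44961856]), np.float64(0.49768519401550293))
```

View pics/handle.png

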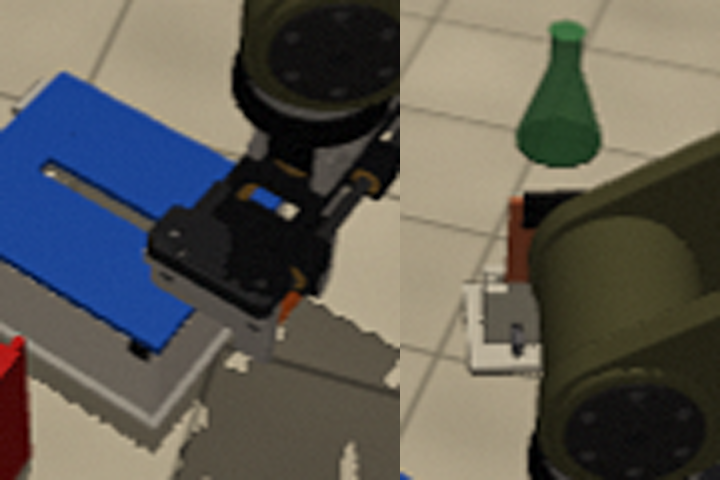

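Call:
carry_out:
  commands: [1,0,0,0,0,0,0,1,0,0,0,0,0,0,1,0,0,0,0,0,0,1,0,0,0,0,0,0,1,0,0,0,0,0,0,1,0,0,0,0,0,0,1,0,0,0,0,0,0,1,0,0,0,0,0,0]
  force: 10

```text
time_s: 13.1
ee_pos: [0.4704, 0.1924, 0.061]
eef_rot: [3.139, -0.003, 1.276]
force: [3.2, 9.5, -1.3]
grip_width: 0.0257
```

Call:
carry_out:
  commands: [1,0.05,0.1,0,0,0,0,1,0.05,0.15,0,0,0,0,1,0.05,0.15,0,0,0,0]
  force: 10

```text
time_s: 13.35
ee_pos: [0.4704, 0.1926, 0.0609]
eef_rot: [3.14, 0.0, 1.276]
force: [-2.5, -11.2, 2.2]
grip_width: 0.0261
```

Call:
carry_out:
  commands: [1,0,0,0,0,0,0,1,0,0,0.3,0,0,0,1,0.03,-0.01,0.85,0,0,0,1,0.1,-0.03,1.7,0,0,0,1,0.2,-0.06,2.54,0,0,0,1,0.33,-0.1,3.38,0,0,0,1,0.33,-0.1,3.38,0,0,0]
  force: 15

```text
time_s: 13.93
ee_pos: [0.474, 0.1914, 0.0967]
eef_rot: [3.14, 0.0, 1.276]
force: [-1.4, -2.8, -1.9]
grip_width: 0.0256
```

Call:
carry_out:
  commands: [1,0.13,-0.04,0.63,0,0,0,1,0.33,-0.1,1.46,0,0,0,1,0.57,-0.17,2.27,0,0,0,1,0.85,-0.26,3.07,0,0,0,1,1.16,-0.35,3.86,0,0,0,1,1.49,-0.45,4.63,0,0,0,1,1.88,-0.57,5.39,0,0,0,1,2.27,-0.69,6.13,0,0,0,1,2.71,-0.82,6.85,0,0,0,1,3.17,-0.96,7.55,0,0,0,1,3.17,-0.96,7.55,0,0,0]
  force: 15

```text
time_s: 14.85
ee_pos: [0.5067, 0.1815, 0.1736]
eef_rot: [3.138, -0.0, 1.276]
force: [-3.2, -2.2, 0.6]
grip_width: 0.0257
```

Call:
carry_out:
  commands: [1,0.4,-0.12,0.54,0,0,0,1,0.92,-0.28,1.19,0,0,0,1,1.46,-0.45,1.82,0,0,0,1,2.03,-0.62,2.43,0,0,0,1,2.63,-0.8,3.01,0,0,0,1,3.24,-0.99,3.56,0,0,0,1,3.24,-0.99,3.56,0,0,0,1,3.24,-0.99,3.56,0,0,0,1,3.24,-0.99,3.56,0,0,0]
  force: 15

```text
time_s: 15.6
ee_pos: [0.5391, 0.1717, 0.2092]
eef_rot: [3.138, -0.001, 1.276]
force: [-0.4, -0.1, 1.0]
grip_width: 0.0257
```

```bash
cat > m4.py <<'E'
from h import *
o=ctrl.get_obs();print({k:np.round(o[k],4) for k in("time_s","ee_pos","eef_rot","force","grip_width")})
e=o["ee_pos"];rise=e[2]-.0609;dx=(e[0]-.4704)*.9567-(e[1]-.1926)*.2912
print("robot angle: rise",np.degrees(np.arcsin((rise+.003)/.195)-.0154),"dx",np.degrees(np.arccos((.195-dx)/.195)-.0154),"both",np.degrees(np.arctan2(rise+.003,.195-dx)-.0154))
I={};k=3;V=[]
M={}
for c in("top","side"):
    im,d=viewer.camera(c);I[c]=im
    h=cv2.cvtColor(im,cv2.COLOR_BGR2HSV);c0=proj(c,[[.60,.15,.14]])[0].astype(int)
    M[c]=maskhull(roi((h[...,0]>105)&(h[...,0]<128)&(h[...,1]>150)&(h[...,2]>30),(c0[0]-80,c0[1]-80,c0[0]+80,c0[1]+80)))
def lid(p,a):
    B=box(.16,.13,0,.006)+[-.08,0,0];B=Ro.from_euler("y",a).apply(B)+[.08,0,.0755];return world(p,B)
for c,p in(("top",[.577,.1565,-.2955]),("side",[.5813,.1588,-.2955])):
    m=M[c];best=[]
    for a in np.radians(np.arange(44,56,.5)):
        q=proj(c,lid(p,a));H=hullmask(q,np.zeros(2),m.shape);best.append((float((m*(1-H)).sum()),float(((H>.5)&~m).sum())))
    b=np.array(best);print(c,m.sum(),"outside by angle",list(zip(np.arange(44,56,.5),b[:,0].round(),b[:,1])))
    ctr=proj(c,[[.58,.03,.1]])[0].astype(int);im=I[c].copy()
    x0,y0=max(0,ctr[0]-120),max(0,ctr[1]-110)
    v=cv2.resize(im[y0:y0+200,x0:x0+133],None,fx=3,fy=3,interpolation=cv2.INTER_CUBIC) if 0 else cv2.resize(im[y0:y0+220,x0:x0+200],None,fx=2,fy=2,interpolation=cv2.INTER_CUBIC)
    cv2.polylines(v,[cv2.convexHull(((proj(c,lid(p,.873))-[x0,y0]+.5)*2).astype(np.int32))],1,(0,255,255),1)
    V.append(v)
cv2.imwrite("pics/open.png",np.hstack(V))
E
python3 m4.py
```

```text
{'time_s': np.float64(15.6), 'ee_pos': array([0.5391, 0.1717, 0.2092]), 'eef_rot': array([ 3.1381e+00, -6.0000e-04,  1.2760e+00]), 'force': array([-0.3684, -0.0536,  1.0411]), 'grip_width': np.float64(0.0257)}
robot angle: rise 50.02275492642384 dx 49.92484306395136 both 49.963869361889536
top 1134 outside by angle [(np.float64(44.0), np.float64(3.0), np.float64(806.0)), (np.float64(44.5), np.float64(2.0), np.float64(794.0)), (np.float64(45.0), np.float64(2.0), np.float64(774.0)), (np.float64(45.5), np.float64(1.0), np.float64(758.0)), (np.float64(46.0), np.float64(1.0), np.float64(743.0)), (np.float64(46.5), np.float64(0.0), np.float64(728.0)), (np.float64(47.0), np.float64(0.0), np.float64(710.0)), (np.float64(47.5), np.float64(0.0), np.float64(695.0)), (np.float64(48.0), np.float64(0.0), np.float64(679.0)), (np.float64(48.5), np.float64(0.0), np.float64(662.0)), (np.float64(49.0), np.float64(0.0), np.float64(644.0)), (np.float64(49.5), np.float64(0.0), np.float64(629.0)), (np.float64(50.0), np.float64(0.0), np.float64(613.0)), (np.float64(50.5), np.float64(0.0), np.float64(596.0))
[... 1256 characters left out ...]
62.0)), (np.float64(50.0), np.float64(23.0), np.float64(234.0)), (np.float64(50.5), np.float64(51.0), np.float64(237.0)), (np.float64(51.0), np.float64(82.0), np.float64(229.0)), (np.float64(51.5), np.float64(111.0), np.float64(224.0)), (np.float64(52.0), np.float64(142.0), np.float64(219.0)), (np.float64(52.5), np.float64(173.0), np.float64(220.0)), (np.float64(53.0), np.float64(207.0), np.float64(215.0)), (np.float64(53.5), np.float64(239.0), np.float64(211.0)), (np.float64(54.0), np.float64(270.0), np.float64(210.0)), (np.float64(54.5), np.float64(301.0), np.float64(207.0)), (np.float64(55.0), np.float64(332.0), np.float64(207.0)), (np.float64(55.5), np.float64(364.0), np.float64(205.0))]
```

View pics/open.png

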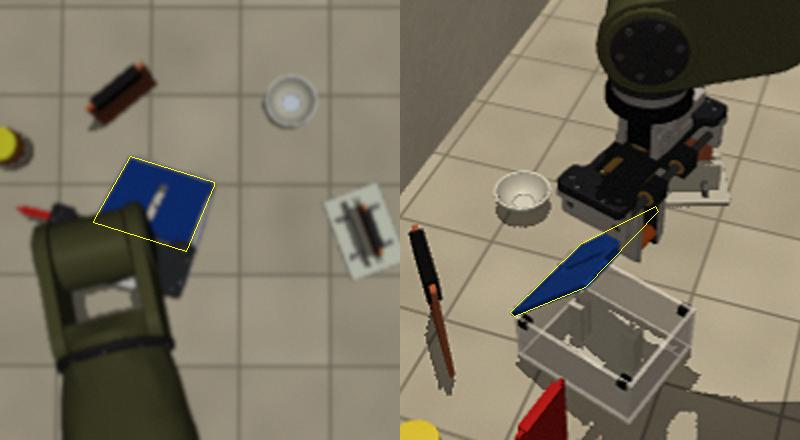

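The outline drawn at 50° matches the lid in both views, and the handle pose gives 50.0°. I'll hold briefly, check steadiness and the strip's height in the stand, then hand in.

Call:
carry_out:
  commands: [1,0,0,0,0,0,0,1,0,0,0,0,0,0,1,0,0,0,0,0,0,1,0,0,0,0,0,0,1,0,0,0,0,0,0,1,0,0,0,0,0,0]

```text
time_s: 16.2
ee_pos: [0.5389, 0.1717, 0.2091]
eef_rot: [3.138, -0.0, 1.276]
force: [0.1, -0.3, -0.4]
grip_width: 0.0262
```

```bash
python3 m4.py | head -2
python3 - <<'E'
from h import *
im,d=viewer.camera("top");B=box(.06,.012,.098,.123)
q=proj("top",world([.571,-.158,.354],B));l,t=(q.min(0)-3).astype(int);r,b=(q.max(0)+4).astype(int)
m=maskhull(roi(im.max(2)<50,(l,t,r,b)))
print("strip",fit({"top":m},B,[.571,-.158,.354]))
i=INF["top"];C=-i["R"].T@i["t"];ys,xs=np.nonzero(m)
pc=np.c_[(xs-i["cx"])/i["fx"],(ys-i["cy"])/i["fy"],np.ones(len(xs))]*d[ys,xs][:,None]
print("strip top z, median/max",np.median(((pc-i["t"])@i["R"])[:,2]),((pc-i["t"])@i["R"])[:,2].max())
from station import ticket
print(ctrl.get_obs()["joint_vel"].round(4))
E
```

```text
{'time_s': np.float64(16.2), 'ee_pos': array([0.5389, 0.1717, 0.2091]), 'eef_rot': array([ 3.1382e+00, -4.0000e-04,  1.2761e+00]), 'force': array([ 0.099 , -0.2754, -0.4207]), 'grip_width': np.float64(0.0262)}
robot angle: rise 49.975485584072636 dx 49.87668811045971 both 49.916147984181094
strip (array([ 0.56800085, -0.15589314,  0.36226858]), np.float64(0.16782405972480774))
strip top z, median/max 0.12065414267398834 1.4528657578682893
[-0.0005 -0.0006  0.      0.      0.0006  0.0011]
```

```bash
python3 -c "
from station import ticket
print(ticket.hand_in())"
```

```text
the job is handed in; nothing more can be done
None
```

The copper plate is standing in the drip stand, the lid is held open at about 50°, and the job is handed in at about 16 s with the gripper still on the handle.

- **Plate:** I drew it straight up out of the lid slot and lowered it into the stand in small steps. The wrist force dropped from about -2.8 N to about 0 at the expected height before I released it. Afterwards the depth camera put the strip's top at about 121 mm, against 123 mm expected when fully down. My top-view outline fit of the strip in the stand was loose: it came out about 3–4 mm from the expected position. The side-view fit was spoiled because the arm was in the way.
- **Lid:** the handle is pinched by its ends at 15 N. The arm pose gives 49.9–50.0°, and the outline in the side camera fits best at about 49.5–50°. In the last check the arm was steady, with joint speeds near zero and a wrist force under 1 N.
- **Flask, jar and dish:** I did not touch them. I judged this from the pictures and did not measure their positions.
- **Camera disagreement:** the two cameras differed by about 3–4 mm on the tank's and stand's positions, so I averaged them. They agreed to within 1 mm across the stand's slot, and the plate went in without side load.

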